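# Count along the divider rack and push the carton into the third gap

### The arm

A 6-joint arm with a two-finger parallel gripper is mounted at the origin on the work surface. World frame = base frame: x ahead of the robot, y to its left, z up, the work surface at z = 0. Lengths are in m, angles in rad, forces in N, time in s.
With the tool pointing down it reaches from about 0.425 to 0.95 m from the base axis. Payload 3.5 kg.
Tool frame: the origin (TCP) lies at the very end of the fingers, on their centre line; the grasp point (between the pads) lies 19 mm behind it (manip.pinch_z is the distance from the TCP to the grasp point, in m); z points along the fingers, y is the line along which they close (so a half turn about z gives the same grasp; the last joint's range is limited). The gripper opens to 85 mm and grips with 20 to 120 N. Pads are 22 mm wide; open, the fingers measure 114 mm over their backs; the gripper's body (76 mm by 85 mm) begins 54 mm behind the grasp point. The pads swing forward as they close: fully open they stand 13 mm farther back than shut.
Start: joints at [-1.318, 0.286, 1.577, -0, 1.279, -0.15], TCP at [0.265, -0.621, 0.231] pointing down, gripper open.
Joint ranges: [-2.77, 2.77], [-0.9, 2.22], [0.21, 2.48], [-1.53, 4.67], [0.24, 2.81], [-2.84, 2.84]. Speed limits (rad/s): [2.79, 2.79, 3.14, 3.14, 3.14, 3.14].

### API

Orientations are given as a unit quaternion [w, x, y, z].
In Python, from rig import manip gives the robot as it stands.
- The arm moves only by the tool carry_out, never from a script. Its argument "steps" is a list of rows, each a list of 7 numbers: the opening, from -1 (shut) to 1 (fully open), then the shift along the tool's x, y, z in m, then the turn, a rotation vector about the tool's x, y, z in degrees. A call has 1 to 20 rows; each row shifts and turns the commanded pose from where the row before left it, along the tool's axes as they then stand; what a row does not reach is not made up. A row lasts 1/12 s, in which the tool goes at most 41.7 mm and 7.16 degrees, less where a joint would pass 70% of its speed; a pose out of reach is approached as far as the arm can. A call is refused whole if a number of a shift passes 0.0417 or a number of a turn 7.16, either way. A call with a gripper value outside its range is refused whole. The fingers move at their own pace and stop on an object; "force" is the grip in N (left out, the last holds). Time passes only in rows, so rows that do not move let the fingers close. It gives the time, the measured TCP pose, the force, the opening and the grip force at its end, in the units of the state.
- manip.sense(): the state, without advancing time (a new reading comes with each control period).
- manip.snapshot(name): name is "side" or "top" or "wrist"; returns a dict with "color" (480x640x3 uint8, blue, green, red), "range_z" (480x640 float32, m along the optical axis (not along the pixel's ray), 0 where there is no reading), "intrinsics" (3x3 intrinsics, pixels), "extrinsics" (4x4, takes a point from camera to world coordinates); the wrist camera has in their place "hand_eye" (4x4, takes a point from camera to tool coordinates, whose origin is the TCP and whose axes are the flange's). Camera axes: x right, y down, z forward; pixel columns grow to the right and rows downward; lengths in m; the calibration is good to about 2 mm. A picture is of the moment at which its call begins: read the wrist's pose just before it.
- manip.close_job(): hands the job in; it is judged then, once.
The state is a dict: "t": time; "joint_pos": joint angles; "joint_vel": joint speeds; "tau": joint torques, N m; "tcp_pos": TCP position; "orientation": TCP orientation; "wrist_force": force on the tool from outside, world axes, zero at the start; "torque": the same for the moment, N m; "grip_width": opening from 0.0 (shut) to 1.0 (fully open); "grasp_force": force on a finger pad.
Only numpy, scipy, OpenCV 4.12 (cv2) and the standard library are available. Lean on these libraries where they do the work, as an engineer would, in place of code of your own. Each camera call takes 0.05 s, during which the arm holds its last target. There are 200 camera calls.

### The job

With fingertips only, start at the tall end panel of the shelf-divider rack and run a fingertip along the row of springy tags, flicking the first tag and then the second clearly to one side, and stop at the third gap without bending the tags beyond it. Then slide the small carton that lies on the rack's front apron across to that third gap and push it in, long side along the gap, until it is fully home against the back wall. Never lift or tip the carton, and leave the jar and the two tins where they are.

Things in the scene. Friction and masses are not known exactly. Their poses are not given: they have to be found in the camera images.
- rack: Fixed divider rack, grey tray and dark steel back. Origin: bottom of its tray on the bench, midway along the row of gap mouths; x points into the gaps (away from the robot), y left along the row, z up. Flat tray 6 mm thick, 490 mm wide (y), from x = -150 (open apron, no lip) to +90 mm. Back wall's inner face at x = 86 mm, its top 66 mm above the bench.
- mouth_mid (a point): Tray surface, 6 mm above the rack's origin. Five black dividers 4 mm thick (round noses 6 mm thick at x = 0), x = 0 to 86, tops 56 mm above the bench, at rack y = +160, +80, 0, -80, -160 mm. With the end panels they make six gaps, 76 mm clear, centred on y = +200, +120, +40, -40, -120, -200 mm.
- end_tall: Tall dark steel end panel, 86 x 6 x 120 mm high, top 126 mm above the bench, closing the rack's +y or -y end (rack x = 43, y = +241 or -241 mm). Origin: centre of its underside, axes as the rack's. Gaps and tags are counted from here: the third gap is centred on rack y = +40 mm if this panel is at the +y end, -40 mm if at the -y end.
- end_low: The low end panel, 86 x 6 x 50 mm high, at the other end of the rack. Origin: centre of its underside.
- carton: Loose cardboard carton with paper labels, 90 (its x) x 62 x 50 mm high, about 0.25 kg, flat on the apron near the left or right end of the row, turned up to 0.25 rad from the rack's axes. Origin: centre of its underside. Home against the back wall, long side along the gap, its origin is at rack x = 41 mm and its near face 4 mm out of the mouth.
- jar: Loose amber glass jar with a screw cap, 66 mm across, 92 mm high, 0.4 kg, upright on the apron at the other end of the row from the carton. Leave alone. Origin: centre of its underside.
- tin_a: Loose round steel tin, 64 mm across, 36 mm high, inside the end gap at the +y end of the rack. Leave alone. Origin: centre of its underside.
- tin_b: The same tin, inside the end gap at the -y end of the rack. Leave alone. Origin: centre of its underside.
- tag1 (a joint): Sideways bend of the springy tag on the divider at y = +160 mm of the rack, rad: 0 upright, positive leaning to the rack's -y, at most 1.3 either way. It hinges 62 mm above the bench about the rack's x direction and springs back upright (0.05 N m per rad, under 3 N at the fingertip). A flick is a bend of 0.35 rad or more.
- tag1_tip (a point): Top middle of that tag (divider at y = +160 mm), a white plastic stalk 16 mm (rack x) by 5 mm with a round head 14 mm across and 8 mm high, its top 97 mm above the bench and 35 mm above its hinge, 55 mm behind the gap mouths.
- tag2 (a joint): Sideways bend of the springy tag on the divider at y = +80 mm of the rack, rad: 0 upright, positive leaning to the rack's -y, at most 1.3 either way. It hinges 62 mm above the bench about the rack's x direction and springs back upright (0.05 N m per rad, under 3 N at the fingertip). A flick is a bend of 0.35 rad or more.
- tag2_tip (a point): Top middle of that tag (divider at y = +80 mm), a white plastic stalk 16 mm (rack x) by 5 mm with a round head 14 mm across and 8 mm high, its top 97 mm above the bench and 35 mm above its hinge, 55 mm behind the gap mouths.
- tag3 (a joint): Sideways bend of the springy tag on the divider at y = +0 mm of the rack, rad: 0 upright, positive leaning to the rack's -y, at most 1.3 either way. It hinges 62 mm above the bench about the rack's x direction and springs back upright (0.05 N m per rad, under 3 N at the fingertip). A flick is a bend of 0.35 rad or more.
- tag3_tip (a point): Top middle of that tag (divider at y = +0 mm), a white plastic stalk 16 mm (rack x) by 5 mm with a round head 14 mm across and 8 mm high, its top 97 mm above the bench and 35 mm above its hinge, 55 mm behind the gap mouths.
- tag4 (a joint): Sideways bend of the springy tag on the divider at y = -80 mm of the rack, rad: 0 upright, positive leaning to the rack's -y, at most 1.3 either way. It hinges 62 mm above the bench about the rack's x direction and springs back upright (0.05 N m per rad, under 3 N at the fingertip). A flick is a bend of 0.35 rad or more.
- tag4_tip (a point): Top middle of that tag (divider at y = -80 mm), a white plastic stalk 16 mm (rack x) by 5 mm with a round head 14 mm across and 8 mm high, its top 97 mm above the bench and 35 mm above its hinge, 55 mm behind the gap mouths.
- tag5 (a joint): Sideways bend of the springy tag on the divider at y = -160 mm of the rack, rad: 0 upright, positive leaning to the rack's -y, at most 1.3 either way. It hinges 62 mm above the bench about the rack's x direction and springs back upright (0.05 N m per rad, under 3 N at the fingertip). A flick is a bend of 0.35 rad or more.
- tag5_tip (a point): Top middle of that tag (divider at y = -160 mm), a white plastic stalk 16 mm (rack x) by 5 mm with a round head 14 mm across and 8 mm high, its top 97 mm above the bench and 35 mm above its hinge, 55 mm behind the gap mouths.
Not all that is in view belongs to the job. Leave any blue look-alike of the carton alone.

How it is judged:
By the outcome, as a careful person would: the job done as asked, in the order asked, and still so for the second after the job is handed in, with the robot touching nothing.
It also fails if it takes over 72 s, if anything falls off the work surface, if the arm or the gripper's body presses on something with over 40 N, if the wrist force passes 120 N, or if a joint passes its speed limit or range.

## Working session

There is one attempt and no reset: what is moved stays moved. The work goes in short steps, Python scripts to look and compute and a tool call to move; the robot and the scene stay as the last step left them, time stands still between calls to the robot, and variables do not carry over. Pictures are saved under pics/ and viewed, at most 13 in all, crops included, and the job is handed in when it is done.

Besides the shell and the picture viewer there is one more tool, called after "Request:" as name(argument=value, ...), one argument or row to a line, values as JSON. carry_out: Moves the arm, as the interface text tells. Its arguments: {"type":"object","properties":{"steps":{"type":"array"},"force":{"type":"number"}},"required":["steps"]}

```bash
mkdir -p pics; ls; python3 - <<'E'
from rig import manip
import cv2,numpy as np
for n in ("top","side"):
    s=manip.snapshot(n); cv2.imwrite(f"pics/{n}0.png",s["color"]); np.savez(f"{n}0.npz",**{k:s[k] for k in s})
    print(n,np.round(s["intrinsics"],1).tolist(),np.round(s["extrinsics"],3).tolist())
st=manip.sense(); print({k:np.round(v,3).tolist() for k,v in st.items()}, manip.pinch_z)
E
```

```text
pics
top [[461.4, 0.0, 324.8], [0.0, 461.4, 240.2], [0.0, 0.0, 1.0]] [[0.019, -0.987, 0.158, 0.354], [-0.999, -0.013, 0.038, -0.028], [-0.035, -0.159, -0.987, 0.962], [0.0, 0.0, 0.0, 1.0]]
side [[438.1, 0.0, 318.0], [0.0, 438.1, 247.5], [0.0, 0.0, 1.0]] [[-0.968, -0.142, 0.209, 0.351], [-0.252, 0.608, -0.753, 0.573], [-0.02, -0.781, -0.624, 0.574], [0.0, 0.0, 0.0, 1.0]]
{'t': 0.1, 'joint_pos': [-1.318, 0.287, 1.578, 0.0, 1.279, -0.15], 'joint_vel': [0.001, -0.002, -0.005, -0.0, 0.001, -0.001], 'tau': [0.001, -40.729, -29.37, -0.0, 0.003, 0.0], 'tcp_pos': [0.264, -0.62, 0.23], 'orientation': [-0.001, 0.98, 0.2, -0.0], 'wrist_force': [0.791, 0.289, -0.058], 'torque': [-0.038, -0.061, 0.094], 'grasp_force': 0.0, 'grip_width': 0.999} 0.0187
```

View pics/top0.png

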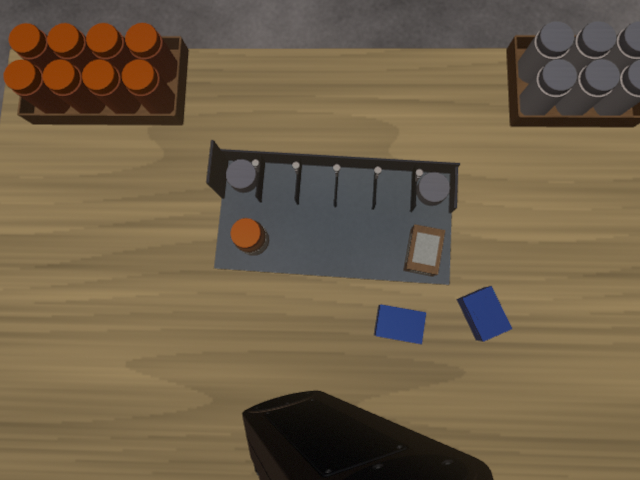

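View pics/side0.png

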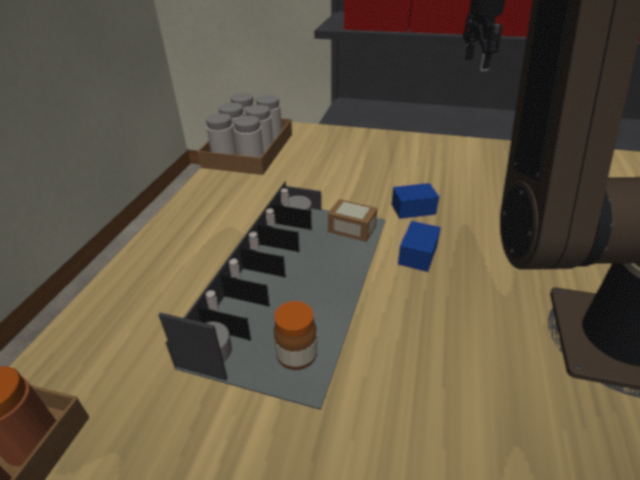

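The top view shows the tall panel at the left, the +y end, around (212,170). The tag heads are at about (255,163), (296,165), (337,168), (378,170) and (419,173). Jar (247,235), tins (241,175) and (433,187).
Things that could pass for the carton: the brown box with a white label on the apron (425,250), and the blue boxes off the rack (400,323) and (485,313). I choose the brown one and check it in a crop.

```bash
cat >h.py <<'E'
import numpy as np,cv2
from scipy.spatial.transform import Rotation as R
def plane(K,E,u,v,z):
    d=E[:3,:3]@np.linalg.solve(K,[u,v,1.]); o=E[:3,3]; return o+d*(z-o[2])/d[2]
E
python3 - <<'E'
from h import *
s=np.load("top0.npz"); K,E=s["intrinsics"],s["extrinsics"]
for n,z,pts in (("tags",.097,[(255,163),(296,165),(337,168),(378,170),(419,173)]),("tray",.006,[(215,268),(450,284)]),("jar",.092,[(246,233)])):
    print(n,[np.round(plane(K,E,*p,z)[:2],3).tolist() for p in pts])
c=s["color"][215:285,395:465]; cv2.imwrite("pics/crop1.png",cv2.resize(c,(560,560),interpolation=cv2.INTER_CUBIC))
c=s["color"][135:215,200:300]; cv2.imwrite("pics/crop2.png",cv2.resize(c,(750,600),interpolation=cv2.INTER_CUBIC))
# carton top via depth
d=s["range_z"]; v,u=np.mgrid[215:290,395:465]; zz=d[215:290,395:465]
P=np.stack([(u-K[0,2])/K[0,0]*zz,(v-K[1,2])/K[1,1]*zz,zz],-1)@E[:3,:3].T+E[:3,3]
m=(abs(P[...,2]-.056)<.012); m=cv2.erode(m.astype(np.uint8),np.ones((2,2)))
Q=P[m>0][:,:2]; print(len(Q),cv2.minAreaRect((Q*1000).astype(np.float32)), np.median(P[m>0][:,2]))
E
```

```text
tags [[0.644, 0.145], [0.64, 0.064], [0.635, -0.016], [0.631, -0.096], [0.626, -0.174]]
tray [[0.445, 0.238], [0.419, -0.25]]
jar [[0.505, 0.157]]
1370 ((482.53717041015625, -191.7105255126953), (61.687923431396484, 88.45342254638672), 79.36119079589844) 0.056465033270045595
```

View pics/crop1.png

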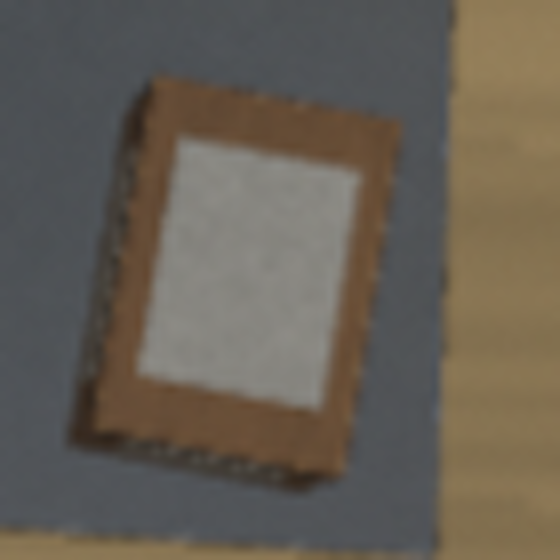

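View pics/crop2.png

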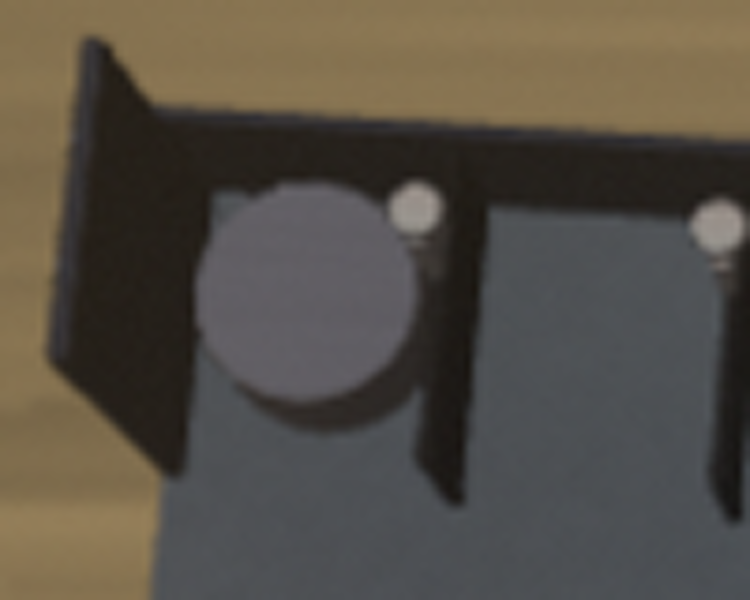

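Crop 1 confirms the brown carton with its white label, turned about -0.185 rad in the world frame (about -0.13 from the rack). Crop 2 shows tag 1 at (255,163) and tag 2 at (296,165), beside the tall panel. The rack origin is about (0.581, -0.0135) with yaw about -0.055. The third gap is at rack y = +40 mm.

Next I turn the tool so that tool x is rack y and tool y is rack x, then move over to the first gap.

Request:
carry_out(
  steps=[
    [-1, 0, 0, 0, 0, 0, -6.37],
    [-1, 0, 0, 0, 0, 0, -6.37],
    [-1, 0, 0, 0, 0, 0, -6.37],
    [-1, 0, 0, 0, 0, 0, -6.37],
    [-1, 0, 0, 0, 0, 0, -6.37],
    [-1, 0, 0, 0, 0, 0, -6.37],
    [-1, 0, 0, 0, 0, 0, -6.37],
    [-1, 0, 0, 0, 0, 0, -6.37],
    [-1, 0, 0, 0, 0, 0, -6.37],
    [-1, 0, 0, 0, 0, 0, -6.37],
  ],
)

```text
t: 0.93
tcp_pos: [0.2645, -0.6206, 0.2304]
orientation: [-0.001, 0.725, 0.689, 0.0]
wrist_force: [0.3, 0.1, -0.5]
grip_width: -0.003
grasp_force: 0.0
```

Request:
carry_out(
  steps=[
    [-1, 0.032, 0.013, 0, 0, 0, 0],
    [-1, 0.032, 0.013, 0, 0, 0, 0],
    [-1, 0.032, 0.013, 0, 0, 0, 0],
    [-1, 0.032, 0.013, 0, 0, 0, 0],
    [-1, 0.032, 0.013, 0, 0, 0, 0],
    [-1, 0.032, 0.013, 0, 0, 0, 0],
    [-1, 0.032, 0.013, 0, 0, 0, 0],
    [-1, 0.032, 0.013, 0, 0, 0, 0],
    [-1, 0.032, 0.013, 0, 0, 0, 0],
    [-1, 0.032, 0.013, 0, 0, 0, 0],
    [-1, 0.032, 0.013, 0, 0, 0, 0],
    [-1, 0.032, 0.013, 0, 0, 0, 0],
    [-1, 0.032, 0.013, 0, 0, 0, 0],
  ],
)

```text
t: 2.02
tcp_pos: [0.4569, -0.2133, 0.2309]
orientation: [-0.0, 0.727, 0.687, -0.0]
wrist_force: [0.5, -0.2, 0.5]
grip_width: 0.002
grasp_force: 0.0
```

Request:
carry_out(
  steps=[
    [-1, 0.032, 0.013, 0, 0, 0, 0],
    [-1, 0.032, 0.013, 0, 0, 0, 0],
    [-1, 0.032, 0.013, 0, 0, 0, 0],
    [-1, 0.032, 0.013, 0, 0, 0, 0],
    [-1, 0.032, 0.013, 0, 0, 0, 0],
    [-1, 0.032, 0.013, 0, 0, 0, 0],
    [-1, 0.032, 0.013, 0, 0, 0, 0],
    [-1, 0.032, 0.013, 0, 0, 0, 0],
    [-1, 0.032, 0.013, 0, 0, 0, 0],
    [-1, 0.032, 0.013, 0, 0, 0, 0],
    [-1, 0.032, 0.013, 0, 0, 0, 0],
    [-1, 0.032, 0.013, 0, 0, 0, 0],
    [-1, 0.032, 0.013, 0, 0, 0, 0],
    [-1, 0, 0, 0, 0, 0, 0],
    [-1, 0, 0, 0, 0, 0, 0],
  ],
)

```text
t: 3.27
tcp_pos: [0.6486, 0.1923, 0.23]
orientation: [-0.0, 0.726, 0.688, -0.001]
wrist_force: [0.1, 0.0, 0.5]
grip_width: 0.006
grasp_force: 0.0
```

```bash
cat >>h.py <<'E'
O=np.array([.581,-.0135]); psi=-.055
def rack(p):
    d=np.asarray(p)[:2]-O; c,s=np.cos(psi),np.sin(psi); return np.array([c*d[0]+s*d[1],-s*d[0]+c*d[1]])
def where(m):
    s=m.sense(); q=s["orientation"]; Rm=R.from_quat(np.r_[q[1:],q[0]]).as_matrix()
    print("t",round(s["t"],2),"rack xy",np.round(rack(s["tcp_pos"]),4),"z",round(s["tcp_pos"][2],4),"toolx ang rel rack deg",round(np.degrees(np.arctan2(Rm[1,0],Rm[0,0])-psi),2),"tilt",np.round(Rm[:,2],3),"F",np.round(s["wrist_force"],1),"w",round(s["grip_width"],3),"gf",s["grasp_force"])
    return s,Rm
E
python3 - <<'E'
from h import *; from rig import manip
s,Rm=where(manip)
w=manip.snapshot("wrist"); cv2.imwrite("pics/w1.png",w["color"])
T=np.eye(4);T[:3,:3]=Rm;T[:3,3]=s["tcp_pos"]; print((T@w["hand_eye"]).round(4).tolist(),w["intrinsics"].round(1).tolist())
E
```

```text
t 3.27 rack xy [0.0562 0.2092] z 0.23 toolx ang rel rack deg 90.09 tilt [-0.002 -0.001 -1.   ] F [0.1 0.  0.5] w 0.006 gf 0.0
[[0.9986, -0.0503, -0.0172, 0.6539], [-0.0532, -0.9515, -0.3031, 0.2701], [-0.0011, 0.3036, -0.9528, 0.3737], [0.0, 0.0, 0.0, 1.0]] [[403.8, 0.0, 312.3], [0.0, 403.8, 234.5], [0.0, 0.0, 1.0]]
```

View pics/w1.png

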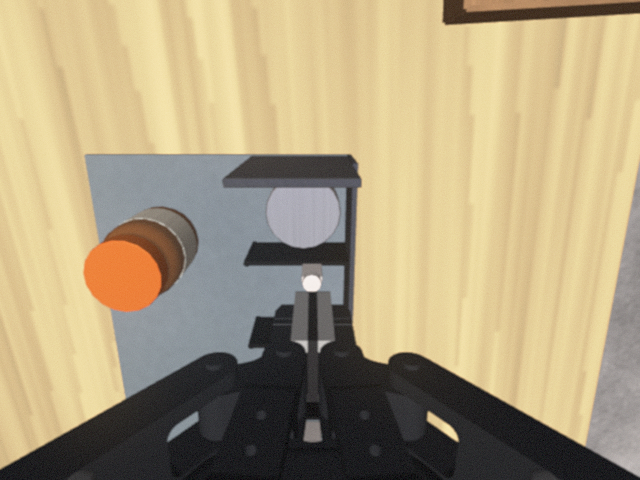

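The wrist view shows tag 1's head at (312,283), about 2 mm from my estimate, with tin A behind it at (303,213) and the panel at (290,170). I lower between the panel and tag 1.

Request:
carry_out(
  steps=[
    [-1, 0.001, 0, 0.0284, 0, 0, 0],
    [-1, 0.001, 0, 0.0284, 0, 0, 0],
    [-1, 0.001, 0, 0.0284, 0, 0, 0],
    [-1, 0.001, 0, 0.0284, 0, 0, 0],
    [-1, 0.001, 0, 0.0284, 0, 0, 0],
    [-1, 0, 0, 0, 0, 0, 0],
    [-1, 0, 0, 0, 0, 0, 0],
  ],
)

```text
t: 3.9
tcp_pos: [0.6474, 0.1942, 0.0874]
orientation: [-0.001, 0.727, 0.686, -0.002]
wrist_force: [0.4, -0.3, -0.0]
grip_width: 0.001
grasp_force: 0.0
```

Request:
carry_out(
  steps=[
    [-1, -0.01, 0, 0, 0, 0, 0],
    [-1, -0.01, 0, 0, 0, 0, 0],
    [-1, -0.01, 0, 0, 0, 0, 0],
    [-1, -0.01, 0, 0, 0, 0, 0],
    [-1, -0.01, 0, 0, 0, 0, 0],
    [-1, -0.01, 0, 0, 0, 0, 0],
    [-1, 0, 0, 0, 0, 0, 0],
  ],
)

```text
t: 4.48
tcp_pos: [0.646, 0.1337, 0.0898]
orientation: [0.0, 0.727, 0.686, 0.0]
wrist_force: [-0.3, 0.9, 2.2]
grip_width: -0.001
grasp_force: 0.7
```

```bash
python3 - <<'E'
from h import *; from rig import manip
where(manip)
s=manip.snapshot("side"); cv2.imwrite("pics/s1.png",cv2.resize(s["color"][150:400,140:390],(600,600)))
E
```

```text
t 4.48 rack xy [0.0568 0.1505] z 0.0898 toolx ang rel rack deg 89.82 tilt [ 0.001 -0.    -1.   ] F [-0.3  0.9  2.2] w -0.001 gf 0.6681231834227219
```

View pics/s1.png

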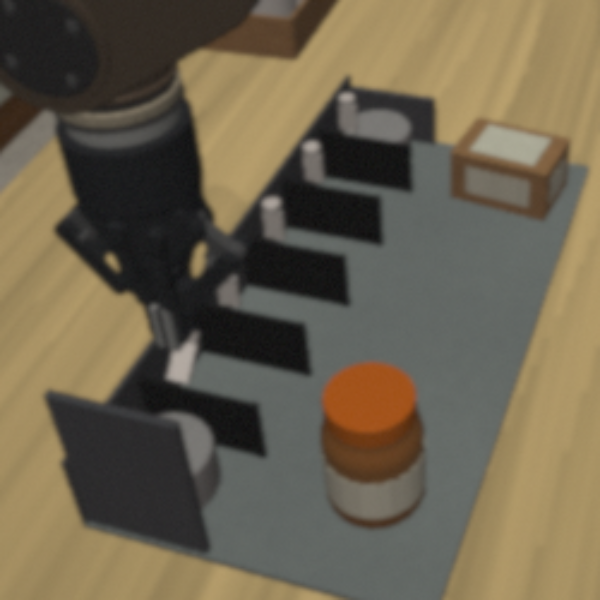

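The crop shows tag 1 at (182,360) leaning well over toward -y under the fingertip. The other tags are upright. I continue to the third gap.

Request:
carry_out(
  steps=[
    [-1, -0.01, 0, 0, 0, 0, 0],
    [-1, -0.01, 0, 0, 0, 0, 0],
    [-1, -0.01, 0, 0, 0, 0, 0],
    [-1, -0.01, 0, 0, 0, 0, 0],
    [-1, -0.01, 0, 0, 0, 0, 0],
    [-1, -0.01, 0, 0, 0, 0, 0],
    [-1, -0.01, 0, 0, 0, 0, 0],
    [-1, -0.01, 0, 0, 0, 0, 0],
    [-1, -0.01, 0, 0, 0, 0, 0],
    [-1, -0.01, 0, 0, 0, 0, 0],
    [-1, -0.01, 0, 0, 0, 0, 0],
    [-1, -0.006, 0, 0, 0, 0, 0],
    [-1, 0, 0, 0, 0, 0, 0],
    [-1, 0, 0, 0, 0, 0, 0],
  ],
)

```text
t: 5.7
tcp_pos: [0.6391, 0.0195, 0.0892]
orientation: [-0.0, 0.727, 0.687, -0.0]
wrist_force: [0.2, 0.3, 0.2]
grip_width: -0.001
grasp_force: 0.0
```

```bash
python3 - <<'E'
from h import *; from rig import manip
where(manip)
s=manip.snapshot("side"); cv2.imwrite("pics/s2.png",cv2.resize(s["color"][150:400,140:390],(600,600)))
E
```

```text
t 5.7 rack xy [0.0562 0.0362] z 0.0892 toolx ang rel rack deg 89.88 tilt [-0.  0. -1.] F [0.2 0.3 0.2] w -0.001 gf 0.0
```

View pics/s2.png

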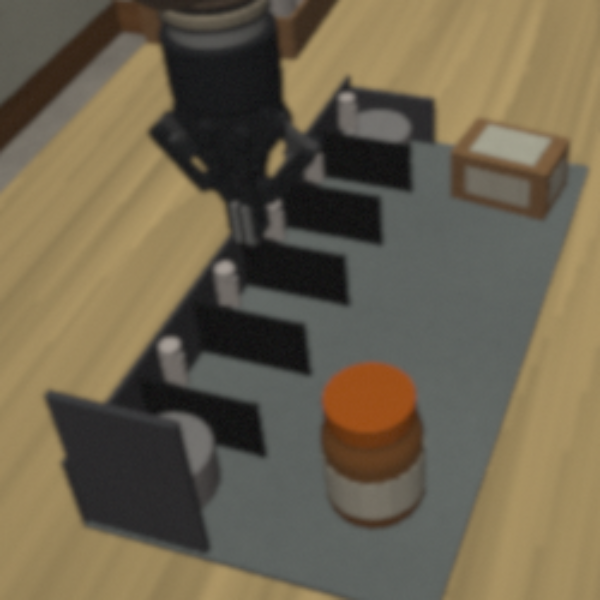

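Tags 1 at (172,360) and 2 at (227,285) have sprung back upright. The fingertip stands in the third gap and does not touch tag 3 at (273,218). Now I rise and go over to the carton.

Request:
carry_out(
  steps=[
    [-1, 0, 0, -0.03, 0, 0, 0],
    [-1, 0, 0, -0.03, 0, 0, 0],
    [-1, 0, 0, -0.03, 0, 0, 0],
    [-1, 0, 0, -0.03, 0, 0, 0],
    [-1, -0.0275, -0.0181, 0, 0, 0, 0],
    [-1, -0.0275, -0.0181, 0, 0, 0, 0],
    [-1, -0.0275, -0.0181, 0, 0, 0, 0],
    [-1, -0.0275, -0.0181, 0, 0, 0, 0],
    [0, -0.0275, -0.0181, 0, 0, 0, 0],
    [0, -0.0275, -0.0181, 0, 0, 0, 0],
    [1, -0.0275, -0.0181, 0, 0, 0, 0],
    [1, -0.0275, -0.0181, 0, 0, 0, 0],
  ],
)

```text
t: 6.75
tcp_pos: [0.4814, -0.1919, 0.2094]
orientation: [0.0, 0.726, 0.687, 0.0]
wrist_force: [0.6, -0.4, 1.3]
grip_width: 0.565
grasp_force: 0.0
```

Request:
carry_out(
  steps=[
    [1, 0, 0, 0, 0, 0, 6.95],
    [1, 0, 0, 0, 0, 0, 6.95],
    [1, 0, 0, 0, 0, 0, 6.95],
    [1, 0, 0, 0, 0, 0, 6.95],
    [1, 0, 0, 0, 0, 0, 6.95],
    [1, 0, 0, 0, 0, 0, 6.95],
    [1, 0, 0, 0, 0, 0, 6.95],
    [1, 0, 0, 0, 0, 0, 6.95],
    [1, 0, 0, 0, 0, 0, 6.95],
    [1, 0, 0, 0, 0, 0, 6.95],
    [1, 0, 0, 0, 0, 0, 6.95],
    [1, 0, 0, 0, 0, 0, 6.95],
    [1, 0, 0, 0, 0, 0, 6.95],
    [1, 0, 0, 0, 0, 0, 6.95],
    [1, 0, 0, 0, 0, 0, 0],
    [1, 0, 0, 0, 0, 0, 0],
  ],
)

```text
t: 8.08
tcp_pos: [0.4824, -0.1911, 0.2093]
orientation: [-0.0, 0.996, -0.09, 0.0]
wrist_force: [0.6, 0.0, 0.4]
grip_width: 1.002
grasp_force: 0.0
```

```bash
python3 - <<'E'
from h import *; from rig import manip
s,Rm=where(manip)
w=manip.snapshot("wrist"); cv2.imwrite("pics/w2.png",w["color"])
T=np.eye(4);T[:3,:3]=Rm;T[:3,3]=s["tcp_pos"]; np.savez("w2.npz",K=w["intrinsics"],E=T@w["hand_eye"])
print("carton centre in tool:",Rm.T@(np.array([.4825,-.192,.03])-s["tcp_pos"]))
E
```

```text
t 8.08 rack xy [-0.0887 -0.1827] z 0.2093 toolx ang rel rack deg -7.15 tilt [ 0.  0. -1.] F [0.6 0.  0.4] w 1.002 gf 0.0
carton centre in tool: [0.00025389 0.00090699 0.1793109 ]
```

View pics/w2.png

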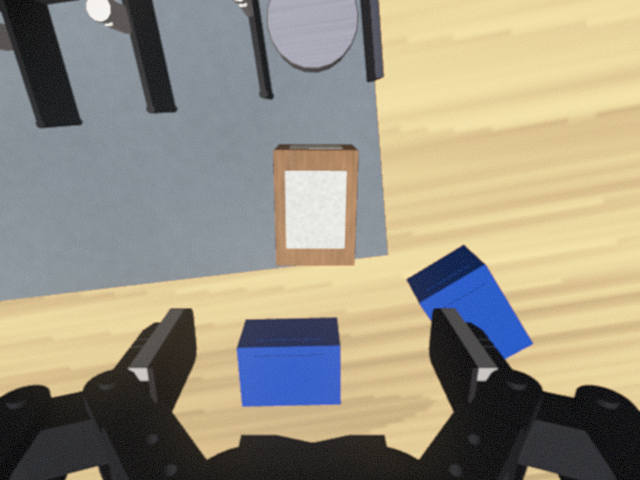

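The wrist view shows the carton square to the tool at (316,205), midway between the fingers. The blue boxes at (290,360) and (470,300) are clear of the fingers' path. I lower and grip lightly.

Request:
carry_out(
  steps=[
    [1, 0, 0, 0.0325, 0, 0, 0],
    [1, 0, 0, 0.0325, 0, 0, 0],
    [1, 0, 0, 0.0325, 0, 0, 0],
    [1, 0, 0, 0.0325, 0, 0, 0],
    [1, 0, 0.001, 0.0325, 0, 0, 0],
    [1, 0, 0, 0.0325, 0, 0, 0],
    [1, 0, 0, 0, 0, 0, 0],
    [0.5, 0, 0, 0, 0, 0, 0],
    [0.3, 0, 0, 0, 0, 0, 0],
    [0.3, 0, 0, 0, 0, 0, 0],
    [0.3, 0, 0, 0, 0, 0, 0],
    [0.3, 0, 0, 0, 0, 0, 0],
  ],
  force=20,
)

```text
t: 9.13
tcp_pos: [0.4834, -0.1932, 0.0164]
orientation: [0.001, 0.996, -0.091, 0.002]
wrist_force: [-1.2, 0.5, 2.1]
grip_width: 0.723
grasp_force: 24.5
```

```bash
python3 - <<'E'
from h import *; from rig import manip
s,Rm=where(manip)
c,sn=np.cos(psi),np.sin(psi)
E
```

```text
t 9.13 rack xy [-0.0876 -0.1848] z 0.0164 toolx ang rel rack deg -7.35 tilt [ 0.003 -0.002 -1.   ] F [-1.2  0.5  2.1] w 0.723 gf 24.47001814842224
```

Request:
carry_out(
  steps=[
    [0.3, 0, 0, 0, 0, 0, -2.45],
    [0.3, 0, 0, 0, 0, 0, -2.45],
    [0.3, 0, 0, 0, 0, 0, -2.45],
    [0.3, 0, -0.015, 0, 0, 0, 0],
    [0.3, 0, -0.015, 0, 0, 0, 0],
    [0.3, 0, -0.015, 0, 0, 0, 0],
    [0.3, 0, -0.015, 0, 0, 0, 0],
    [0.3, 0, -0.015, 0, 0, 0, 0],
    [0.3, 0, -0.015, 0, 0, 0, 0],
    [0.3, 0, -0.015, 0, 0, 0, 0],
    [0.3, 0, -0.015, 0, 0, 0, 0],
    [0.3, 0, -0.015, 0, 0, 0, 0],
    [0.3, 0, -0.015, 0, 0, 0, 0],
    [0.3, 0, -0.015, 0, 0, 0, 0],
    [0.3, 0, -0.015, 0, 0, 0, 0],
    [0.3, 0, -0.015, 0, 0, 0, 0],
    [0.3, 0, -0.015, 0, 0, 0, 0],
    [0.3, 0, -0.015, 0, 0, 0, 0],
    [0.3, 0, 0, 0, 0, 0, 0],
    [0.3, 0, 0, 0, 0, 0, 0],
  ],
)

```text
t: 10.8
tcp_pos: [0.4963, 0.0335, 0.0164]
orientation: [-0.001, 1.0, -0.028, 0.002]
wrist_force: [0.0, 6.3, 6.2]
grip_width: 0.725
grasp_force: 25.2
```

```bash
python3 - <<'E'
from h import *; from rig import manip
s,Rm=where(manip)
w=manip.snapshot("wrist"); cv2.imwrite("pics/w3.png",w["color"])
T=np.eye(4);T[:3,:3]=Rm;T[:3,3]=s["tcp_pos"]; np.savez("w3.npz",K=w["intrinsics"],E=T@w["hand_eye"])
E
```

```text
t 10.8 rack xy [-0.0872  0.0422] z 0.0164 toolx ang rel rack deg -0.02 tilt [ 0.004  0.002 -1.   ] F [0.  6.3 6.2] w 0.725 gf 25.152269303798676
```

View pics/w3.png

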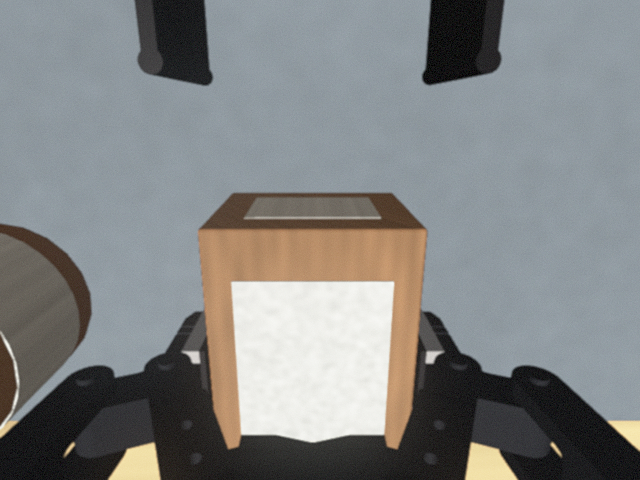

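The carton sits square at column 313. The gap's noses are centred near column 319, so the carton needs about 2 mm toward -y. The jar at the left is clear of the fingers. I shift and slide the carton into the mouth, then release it and go up.

Request:
carry_out(
  steps=[
    [0.3, 0, 0.001, 0, 0, 0, 0],
    [0.3, 0, 0.001, 0, 0, 0, 0],
    [0.3, 0.009, 0, 0, 0, 0, 0],
    [0.3, 0.009, 0, 0, 0, 0, 0],
    [0.3, 0.009, 0, 0, 0, 0, 0],
    [0.3, 0.009, 0, 0, 0, 0, 0],
    [0.3, 0.009, 0, 0, 0, 0, 0],
    [0.3, 0.009, 0, 0, 0, 0, 0],
    [0.3, 0.009, 0, 0, 0, 0, 0],
    [0.3, 0, 0, 0, 0, 0, 0],
    [0.3, 0, 0, 0, 0, 0, 0],
  ],
)

```text
t: 11.77
tcp_pos: [0.5583, 0.0259, 0.016]
orientation: [0.0, 1.0, -0.028, 0.001]
wrist_force: [-0.2, -0.6, 6.0]
grip_width: 0.722
grasp_force: 25.5
```

Request:
carry_out(
  steps=[
    [0.6, 0, 0, 0, 0, 0, 0],
    [0.8, 0, 0, 0, 0, 0, 0],
    [1, 0, 0, 0, 0, 0, 0],
    [1, 0, 0, 0, 0, 0, 0],
    [1, 0, 0, 0, 0, 0, 0],
    [1, 0, 0, -0.02, 0, 0, 0],
    [1, 0, 0, -0.03, 0, 0, 0],
    [1, 0, 0, -0.03, 0, 0, 0],
    [1, 0, 0, -0.03, 0, 0, 0],
    [1, 0, 0, 0, 0, 0, 0],
    [1, 0, 0, 0, 0, 0, 0],
  ],
)

```text
t: 12.68
tcp_pos: [0.559, 0.0265, 0.1268]
orientation: [0.0, 1.0, -0.028, 0.003]
wrist_force: [-0.3, 0.2, -0.7]
grip_width: 0.996
grasp_force: 0.0
```

```bash
python3 - <<'E'
from h import *; from rig import manip
s,Rm=where(manip)
w=manip.snapshot("wrist"); cv2.imwrite("pics/w4.png",w["color"])
E
```

```text
t 12.68 rack xy [-0.0242  0.0387] z 0.1268 toolx ang rel rack deg -0.01 tilt [ 0.005 -0.001 -1.   ] F [-0.3  0.2 -0.7] w 0.996 gf 0.0
```

View pics/w4.png

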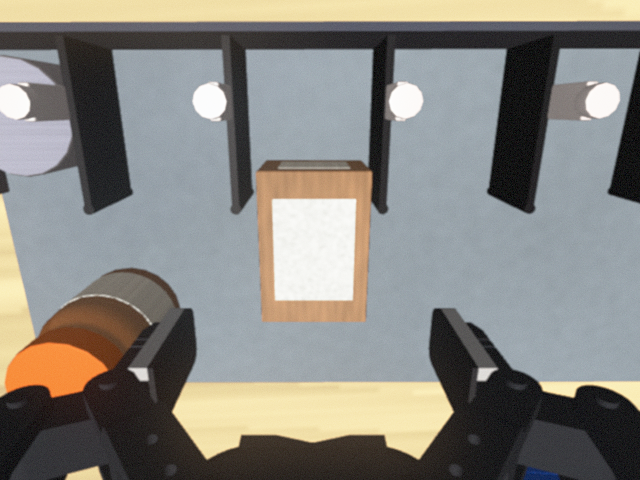

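The carton's front is in the third gap, between dividers at (240,212) and (383,210). It is upright with clearance on both sides. Now I shut the fingers, go behind it and push.

Request:
carry_out(
  steps=[
    [-1, -0.02, 0, 0, 0, 0, 0],
    [-1, -0.024, 0, 0, 0, 0, 0],
    [-1, -0.024, 0, 0, 0, 0, 0],
    [-1, 0, 0, 0, 0, 0, 0],
    [-1, 0, 0, 0, 0, 0, 0],
    [-1, 0, 0, 0, 0, 0, 0],
    [-1, 0, 0, 0.0265, 0, 0, 0],
    [-1, 0, 0, 0.0265, 0, 0, 0],
    [-1, 0, 0, 0.0265, 0, 0, 0],
    [-1, 0, 0, 0.0265, 0, 0, 0],
    [-1, 0, 0, 0, 0, 0, 0],
    [-1, 0, 0, 0, 0, 0, 0],
  ],
)

```text
t: 13.73
tcp_pos: [0.4887, 0.0305, 0.0168]
orientation: [-0.0, 1.0, -0.028, -0.002]
wrist_force: [0.2, -0.3, 0.5]
grip_width: 0.004
grasp_force: 0.0
```

Request:
carry_out(
  steps=[
    [-1, 0.007, 0, 0, 0, 0, 0],
    [-1, 0.007, 0, 0, 0, 0, 0],
    [-1, 0.007, 0, 0, 0, 0, 0],
    [-1, 0.007, 0, 0, 0, 0, 0],
    [-1, 0.007, 0, 0, 0, 0, 0],
    [-1, 0.007, 0, 0, 0, 0, 0],
    [-1, 0.007, 0, 0, 0, 0, 0],
    [-1, 0.007, 0, 0, 0, 0, 0],
    [-1, 0.007, 0, 0, 0, 0, 0],
    [-1, 0.005, 0, 0, 0, 0, 0],
    [-1, 0, 0, 0, 0, 0, 0],
  ],
)

```text
t: 14.65
tcp_pos: [0.5594, 0.0264, 0.0185]
orientation: [0.0, 1.0, -0.028, 0.002]
wrist_force: [0.5, -0.2, 0.5]
grip_width: 0.002
grasp_force: 0.0
```

```bash
python3 - <<'E'
from h import *; from rig import manip
s,Rm=where(manip)
w=manip.snapshot("wrist"); cv2.imwrite("pics/w5.png",w["color"])
E
```

```text
t 14.65 rack xy [-0.0238  0.0387] z 0.0185 toolx ang rel rack deg -0.03 tilt [ 0.003 -0.    -1.   ] F [ 0.5 -0.2  0.5] w 0.002 gf 0.0
```

View pics/w5.png

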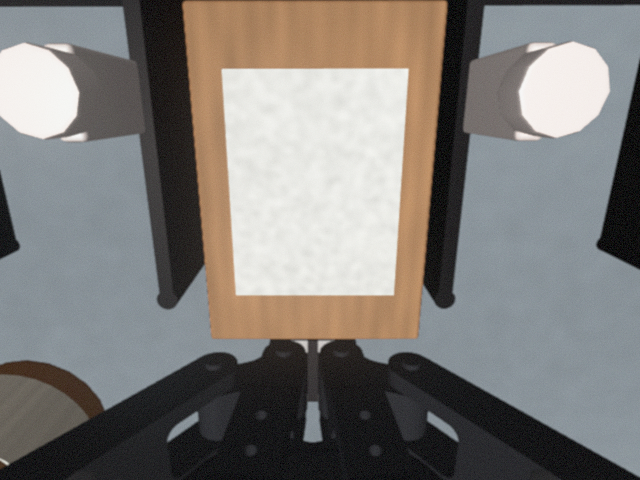

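The carton is straight in the gap. Its rear edge at row 338 is about 10 mm short of home, measured from the nose ends near row 300. I push the rest slowly and watch the force.

Request:
carry_out(
  steps=[
    [-1, 0.003, 0, 0, 0, 0, 0],
    [-1, 0.003, 0, 0, 0, 0, 0],
    [-1, 0.002, 0, 0, 0, 0, 0],
    [-1, 0, 0, 0, 0, 0, 0],
  ],
)

```text
t: 15.03
tcp_pos: [0.5658, 0.0262, 0.0182]
orientation: [0.0, 1.0, -0.028, 0.001]
wrist_force: [-1.8, 0.2, -0.3]
grip_width: 0.002
grasp_force: 0.4
```

Request:
carry_out(
  steps=[
    [-1, 0.001, 0, 0, 0, 0, 0],
    [-1, 0.001, 0, 0, 0, 0, 0],
    [-1, 0, 0, 0, 0, 0, 0],
    [-1, 0, 0, 0, 0, 0, 0],
  ],
)

```text
t: 15.37
tcp_pos: [0.5675, 0.0261, 0.0182]
orientation: [-0.0, 1.0, -0.028, 0.0]
wrist_force: [-0.6, -0.8, -1.1]
grip_width: -0.001
grasp_force: 0.6
```

Request:
carry_out(
  steps=[
    [-1, 0.001, 0, 0, 0, 0, 0],
    [-1, 0.001, 0, 0, 0, 0, 0],
    [-1, 0, 0, 0, 0, 0, 0],
    [-1, 0, 0, 0, 0, 0, 0],
  ],
)

```text
t: 15.7
tcp_pos: [0.5686, 0.026, 0.0182]
orientation: [-0.0, 1.0, -0.028, -0.001]
wrist_force: [-4.8, -0.2, 3.3]
grip_width: -0.001
grasp_force: 2.5
```

Request:
carry_out(
  steps=[
    [-1, 0.001, 0, 0, 0, 0, 0],
    [-1, 0.001, 0, 0, 0, 0, 0],
    [-1, 0, 0, 0, 0, 0, 0],
    [-1, 0, 0, 0, 0, 0, 0],
  ],
)

```text
t: 16.03
tcp_pos: [0.5684, 0.0261, 0.0182]
orientation: [-0.0, 1.0, -0.027, -0.004]
wrist_force: [-12.2, -0.3, 8.6]
grip_width: 0.001
grasp_force: 5.9
```

The TCP has stopped and the force is rising, so the carton is against the wall. I back off, rise and check.

Request:
carry_out(
  steps=[
    [-1, -0.004, 0, 0, 0, 0, 0],
    [-1, -0.01, 0, 0, 0, 0, 0],
    [-1, -0.02, 0, 0, 0, 0, 0],
    [-1, 0, 0, -0.03, 0, 0, 0],
    [-1, 0, 0, -0.04, 0, 0, 0],
    [-1, 0, 0, -0.04, 0, 0, 0],
    [-1, -0.02, 0, -0.03, 0, 0, 0],
    [-1, -0.02, 0, -0.03, 0, 0, 0],
    [-1, 0, 0, 0, 0, 0, 0],
    [-1, 0, 0, 0, 0, 0, 0],
  ],
)

```text
t: 16.87
tcp_pos: [0.4987, 0.0299, 0.1913]
orientation: [0.0, 1.0, -0.028, 0.004]
wrist_force: [-0.4, -0.3, 0.2]
grip_width: 0.002
grasp_force: 0.0
```

```bash
python3 - <<'E'
from h import *; from rig import manip
s,Rm=where(manip)
w=manip.snapshot("wrist"); cv2.imwrite("pics/w6.png",w["color"])
K=w["intrinsics"];T=np.eye(4);T[:3,:3]=Rm;T[:3,3]=s["tcp_pos"];E=T@w["hand_eye"]
d=w["range_z"]; v,u=np.mgrid[:480,:640]
P=np.stack([(u-K[0,2])/K[0,0]*d,(v-K[1,2])/K[1,1]*d,d],-1)@E[:3,:3].T+E[:3,3]
c,sn=np.cos(psi),np.sin(psi); X=P[...,:2]-O; rx=c*X[...,0]+sn*X[...,1]; ry=-sn*X[...,0]+c*X[...,1]
m=(d>0)&(abs(P[...,2]-.056)<.006)&(abs(ry-.04)<.034)&(rx<.085)&(rx>-.03)
m=cv2.erode(m.astype(np.uint8),np.ones((3,3)))>0
print("carton top: x",np.percentile(rx[m],[0.5,99.5]),"y",np.percentile(ry[m],[.5,99.5]),"z",np.percentile(P[...,2][m],[5,50,95]))
E
```

```text
t 16.87 rack xy [-0.0846  0.0388] z 0.1913 toolx ang rel rack deg -0.02 tilt [ 0.008 -0.001 -1.   ] F [-0.4 -0.3  0.2] w 0.002 gf 0.0
carton top: x [-0.00168693  0.05689675] y [0.00839554 0.06820187] z [0.05615288 0.0574319  0.05868432]
```

View pics/w6.png

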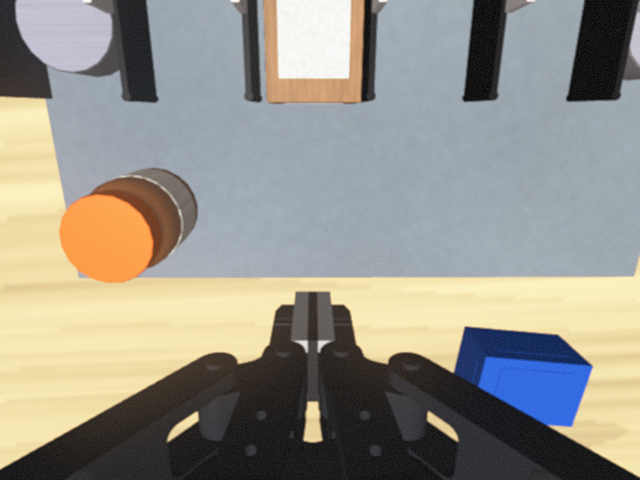

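The carton is home: its rear edge at (314,101) is level with the nose ends, and it is flat and straight. The jar and both tins are where they started. The arm is clear, so I hand in.

```bash
python3 -c "
from rig import manip
print(manip.close_job())"
```

```text
the job is handed in; nothing more can be done
None
```

I flicked tags 1 and 2 clearly to one side, stopped at the third gap without touching tag 3, slid the carton into that gap until it met the back wall, and handed the job in at about 17 s with the jar and tins left in place; no verdict came back.

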